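# Level, lock and cover a gearbox in its turning stand

## Robot

A 7-joint arm with a two-finger parallel gripper is mounted at the origin on a cart in front of the work surface, level with it; the furniture and walls round the work are solid. World frame = base frame: x ahead of the robot, y to its left, z up, the work surface at z = 0. Lengths are in m, angles in rad, forces in N, time in s.
With the tool pointing down it reaches from about 0.35 to 0.9 m from the base axis. Payload 19.9 kg.
Tool frame: the origin (TCP) lies between the finger pads; the fingertips stand 19 mm ahead of it and the grasp point (between the pads) is the TCP; z points along the fingers, y is the direction in which the jaws open and shut (so a half turn about z gives the same grasp; the last joint's range is limited). The gripper opens to 94 mm and grips with 3 to 60 N. Pads are 16 mm wide; open, the fingers measure 119 mm over their backs; the gripper's body (75 mm by 177 mm) begins 78 mm behind the grasp point.
Start: joints at [-1.341, 0.417, -0.01, 1.614, 0.005, 1.111, -0.053], TCP at [0.167, 0.602, 0.224] pointing down, gripper open.
Joint ranges: [-2.81, 2.81], [-0.39, 2.02], [-1.27, 1.25], [0.06, 2.57], [-1.19, 4.33], [0.19, 2], [-2.82, 2.82]. Speed limits (rad/s): [1.89, 1.89, 2.39, 2.39, 3.01, 3.01, 3.01].

## Interface

Orientations are given as a 3x3 rotation matrix whose columns are the frame's x, y, z axes.
In Python, from rig import robot gives the robot as it stands. Calls block until the motion is done:
- robot.move_ptp(position, orientation): joint-space move of the TCP to a pose.
- robot.move_linear(position, velocity=0.15, frame=None, threshold=None): straight line of the TCP; frame=None keeps the orientation; velocity is the mean speed in m/s. With threshold (N) it stops when the force on the tool has changed by that much, and returns True; else False.
- robot.goto_joints(angles): joint-space move.
- robot.gripper_to(opening): finger opening in m; the grip force is fixed at half the most; returns when the fingers have stopped.
- robot.pause(seconds).
- robot.ik(position, orientation): joint angles nearest the present ones, or None.
- robot.get_state(): the state.
- robot.grab_frame(name): name is "scene" or "top"; returns the picture (480x640x3 uint8, red, green, blue); there is no depth.
- robot.camera_info(name): a dict with "fx", "fy", "cx", "cy" (pixels), "rvec" (rotation vector, rad) and "tvec" (3), from world to camera coordinates, as OpenCV has them. Camera axes: x right, y down, z forward; pixel columns grow to the right and rows downward; lengths in m; the calibration is good to about 2 mm. A picture is of the moment at which its call begins. camera_info takes no time and is no camera call.
A pose or a line that the arm cannot do raises robot.PlanningError and nothing moves.
- robot.sign_off(): hands the job in, once; it reports no verdict.
The state is a dict: "time": time; "qpos": joint angles; "joint_vel": joint speeds; "effort": joint torques, N m; "ee_pos": TCP position; "tool_rot": TCP orientation; "force": force on the tool from outside, world axes, zero at the start; "moment": the same for the moment, N m; "opening": finger opening in m.
Only numpy, scipy, OpenCV 4.12 (cv2) and the standard library are available. Lean on these libraries where they do the work, as an engineer would, in place of code of your own. Each camera call takes 0.05 s, during which the arm holds its last target.

## Task

The open gearbox hangs tilted in its turning stand. Turn it by the bar handle behind it until it is level against its stop, mouth up, then lock it there by turning the black clamp knob clockwise until it is tight, and then set the loose rectangular cover gently on the rim with its lip inside the opening, so that it lies fully home and level; it fits either way round. Let go of everything, and leave the round flange, the spanner and the bearing where they lie.

Things in the scene. Friction and masses are not known exactly. Their poses are not given: they have to be found in the camera images.
- stand: Turning stand, fixed: dark base plate 110 x 276 x 12 mm, two grey uprights 150 mm tall, gearbox between them. Origin: centre of the base's underside on the trolley top; z up; y parallel to the turning axis, which runs 125 mm above the origin; -x roughly towards the robot (yaw -0.35 to 0). The clamp knob is at the -y end (robot's right).
- gearbox (a joint): Tilt of the gearbox about the turning axis, rad: 0 = level, mouth up, at a hard stop; positive = mouth turned to the robot and the handle behind raised (starts 0.6 to 1.1). Pivot friction (0.35 Nm, about 3 to 5 N at the handle) keeps it where it is left; with the knob tight a brake holds it against 2 Nm. The stop is rigid.
- turn_handle (a point): Middle of the gearbox's turning handle: round steel bar 13 mm thick, 100 mm long, parallel to the turning axis and 106 mm from it on the far (+x) side; at axis height when level. Two flat arms at 45 mm either side of the middle carry it: 80 mm between them free, 35 mm free to the housing. Pinch it from above and lead it down along its arc, or press it down.
- mouth (a point): Centre of the gearbox's mouth in the plane of the rim's upper face, 30 mm from the turning axis; z out of the mouth, y along its long side. Cast aluminium housing 75 mm tall; rim flange 128 (x) x 172 (y) mm round an opening 96 x 140 mm with a 3 mm chamfer, gears inside. Level, the rim's top is 155 mm above the trolley top.
- lock_knob (a joint): Angle of the clamp knob, rad: 0 = loose, grows clockwise seen from above, stop at 1.5; starts 0 to 0.25. The brake shoe bites from about 1.0; tight means beyond 1.2, so turn it to about 1.4 (takes 0.2 Nm, rising to 0.35 Nm). It stays where it is left.
- knob_grip (a point): Grip of the clamp knob: black bar 64 x 14 mm, 20 mm tall (214 to 234 mm above the trolley top), on a vertical screw 148 mm from the stand's centre towards its -y end. Site: on the screw's axis at mid-height of the bar; x along the bar (parallel to the stand's x at knob angle 0, turns with the knob), z up. Grip it across its 14 mm from above.
- cover: Loose aluminium cover, 0.4 to 0.65 kg: plate 128 (x) x 172 (y) x 8 mm; below it a lip 90 x 134 mm, 8 mm deep, entering the mouth with 3 mm play; on top a handle bar 14 (x) x 72 (y) x 16 mm. Origin: centre of the lip's lower face, on the trolley at first; plate top at z 16, bar at z 44 to 60 mm on posts at y +-30. Home, the origin is 8 mm below the mouth point. Swaps places with the flange.
- round_flange: Bystander on the robot's right: cream round moulded flange, 168 mm across, 38 mm tall; origin at the centre of its underside. Not the cover; leave it.
- spanner: Bystander: adjustable spanner, 196 x 49 x 11 mm, lying at the front right. Leave it.
- bearing: Bystander: ball bearing, 47 mm across, 14 mm tall, lying at the front. Leave it.

How it is judged:
By the outcome, as a careful person would: the job done as asked, in the order asked, and still so for the second after the job is handed in, with the robot touching nothing.
It also fails if it takes over 64 s, if anything falls off the work surface, if the arm or the gripper's body presses on something with over 40 N, if the wrist force passes 120 N, or if a joint passes its speed limit or range.

## Working session

There is one attempt and no reset: what is moved stays moved. The work goes in short steps, each a Python script; the robot and the scene stay as the last script left them, time stands still between calls to the robot, and variables do not carry over. Pictures are saved under pics/ and viewed, and the job is handed in when it is done.

```bash
ls; mkdir -p pics
python3 - <<'E'
from rig import robot
import cv2
for n in("scene","top"):
    f=robot.grab_frame(n); cv2.imwrite(f"pics/{n}0.png",f[:,:,::-1]); print(n,robot.camera_info(n))
print(robot.get_state())
E
```

```text
pics
scene {'fx': 434.2787315016336, 'fy': 434.2787315016336, 'cx': 322.2944410040187, 'cy': 245.59221224212612, 'rvec': array([ 2.11255341, -1.33941052,  0.46851608]), 'tvec': array([-0.29853723,  0.40906431,  0.82436277])}
top {'fx': 466.35910441885517, 'fy': 466.35910441885517, 'cx': 322.3427738359234, 'cy': 241.3084444365951, 'rvec': array([ 2.19431408, -2.18624718,  0.10288629]), 'tvec': array([-0.10237535,  0.46914978,  1.19643345])}
{'time': 0.1, 'qpos': array([-1.34146983,  0.41790075, -0.01030314,  1.61410501,  0.00471846,
        1.11070142, -0.05303095]), 'joint_vel': array([ 0.00091609, -0.00146957, -0.0003887 , -0.00049132,  0.0008519 ,
       -0.00182025, -0.00030531]), 'effort': array([ 9.82600795e-04, -8.52603507e+01,  6.39777202e-01, -4.26701367e+01,
       -4.89301141e-02,  1.62923435e-02,  4.29254874e-05]), 'ee_pos': array([0.16713438, 0.60191014, 0.22390005]), 'tool_rot': array([[-9.63546200e-01,  2.67541927e-01, -1.92588409e-04],
       [ 2.67541977e-01,  9.63545607e-01, -1.07426059e-03],
       [-1.01842033e-04, -1.08662520e-03, -9.99999404e-01]]), 'force': array([ 0.3633138 ,  0.21134246, -0.44954977]), 'moment': array([-0.03936977, -0.01912826, -0.02938992]), 'opening': 0.09395583395998566}
```

View pics/scene0.png

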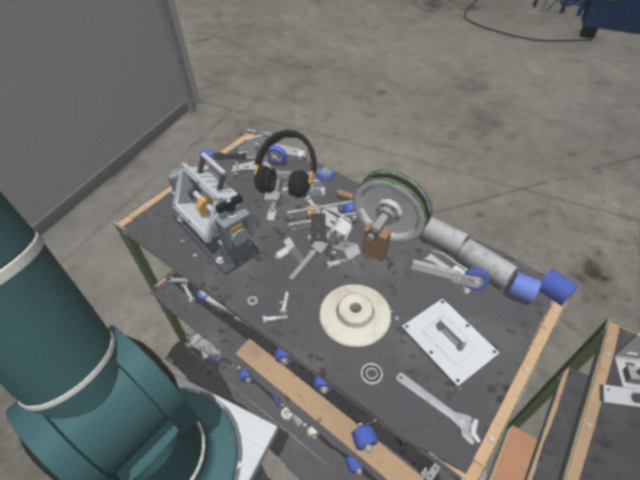

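View pics/top0.png

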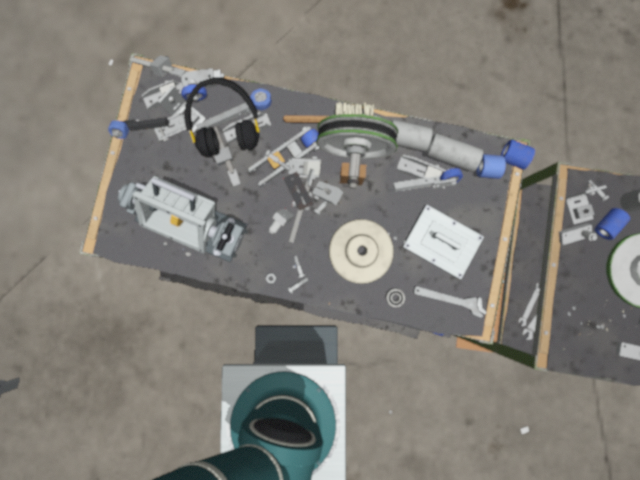

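The top view shows the stand at about (185,218), with the black knob near (226,237), the cover at (443,241) and the flange at (362,251). I'll zoom in on the stand and cover in both views.

Run:
```python
import cv2,numpy as np
t=cv2.imread("pics/top0.png");s=cv2.imread("pics/scene0.png")
def z(im,x0,y0,w,h,k):
    o=cv2.resize(im[y0:y0+h,x0:x0+w],None,fx=k,fy=k,interpolation=cv2.INTER_CUBIC)
    for x in range(x0-x0%20+20,x0+w,20): cv2.putText(o,str(x),((x-x0)*k,8),0,.3,(0,0,255)); cv2.line(o,((x-x0)*k,10),((x-x0)*k,16),(0,0,255))
    for y in range(y0-y0%20+20,y0+h,20): cv2.putText(o,str(y),(0,(y-y0)*k),0,.3,(0,0,255)); cv2.line(o,(20,(y-y0)*k),(26,(y-y0)*k),(0,0,255))
    return o
cv2.imwrite("pics/z1.png",z(t,110,165,145,100,5))
cv2.imwrite("pics/z2.png",z(s,150,140,130,140,4))
cv2.imwrite("pics/z3.png",np.hstack([z(t,395,195,100,95,4),z(s,395,290,100,95,4)]))
```

```text
(no output)
```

View pics/z1.png

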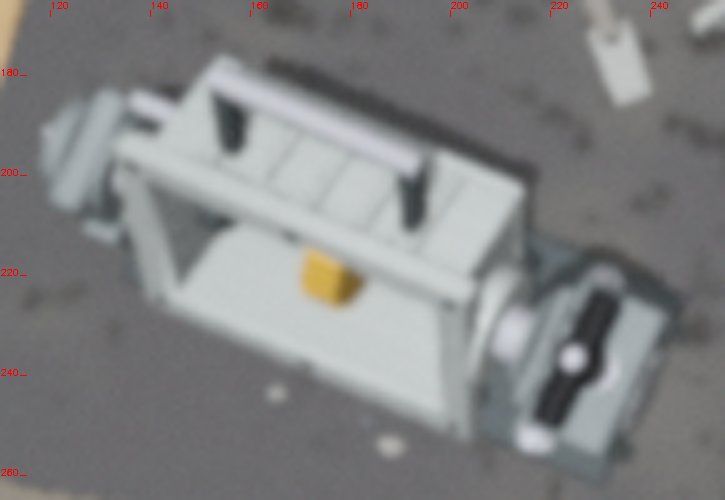

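View pics/z2.png

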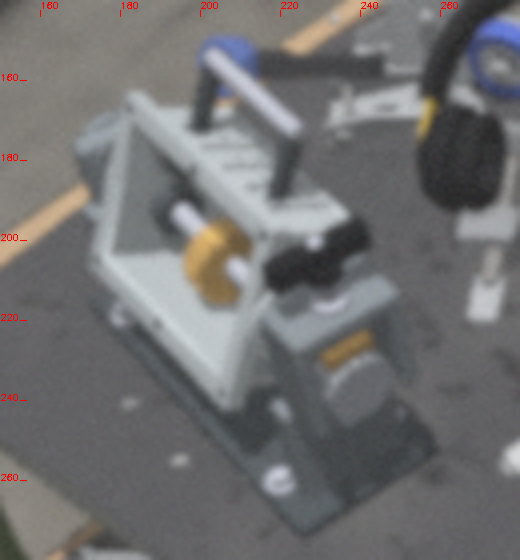

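View pics/z3.png

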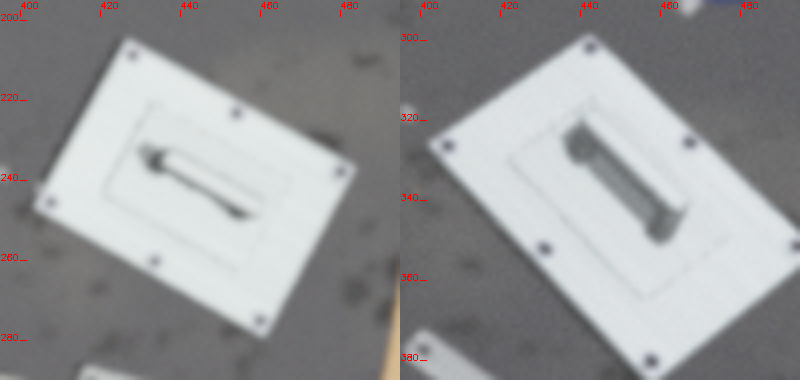

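```bash
cat > h.py <<'E'
import numpy as np,cv2
from rig import robot
C={n:robot.camera_info(n) for n in("scene","top")}
def PR(n):
    c=C[n];R=cv2.Rodrigues(c["rvec"])[0];return R,c["tvec"],np.array([[c["fx"],0,c["cx"]],[0,c["fy"],c["cy"]],[0,0,1]])
def ray(n,uv):
    R,t,K=PR(n);d=R.T@np.linalg.inv(K)@np.array([uv[0],uv[1],1.]);return -R.T@t,d/np.linalg.norm(d)
def plane(n,uv,z):
    o,d=ray(n,uv);return o+d*(z-o[2])/d[2]
def tri(a,b):
    "a top px, b scene px"
    o1,d1=ray("top",a);o2,d2=ray("scene",b)
    s=np.linalg.lstsq(np.c_[d1,-d2],o2-o1,rcond=None)[0]
    p,q=o1+s[0]*d1,o2+s[1]*d2
    return (p+q)/2,np.linalg.norm(p-q)
def px(n,p):
    R,t,K=PR(n);q=K@(R@np.array(p)+t);return q[:2]/q[2]
def rz(a):
    "tool pointing down, tool y(jaw) axis at world angle a"
    y=np.array([np.cos(a),np.sin(a),0]);z=np.array([0,0,-1.]);return np.c_[np.cross(y,z),y,z]
E
python3 - <<'E'
from h import *
np.set_printoptions(precision=4,suppress=True)
def rectof(n,box,lo):
    im=cv2.imread(f"pics/{n}0.png");x,y,w,h=box
    m=(im[y:y+h,x:x+w].min(2)>lo).astype(np.uint8)*255
    m=cv2.morphologyEx(m,cv2.MORPH_OPEN,np.ones((5,5)))
    cs=cv2.findContours(m,0,2)[0];c=max(cs,key=cv2.contourArea)
    h=cv2.convexHull(c); q=cv2.approxPolyDP(h,6,True)[:,0]+[x,y];return (h[:,0]+[x,y]),q
for n,b in(("top",(395,195,100,95)),("scene",(395,290,105,99))):
    h,q=rectof(n,b,170);print(n,q.tolist())
    W=np.array([plane(n,u,0.016)[:2] for u in h],np.float32)
    r=cv2.minAreaRect(W);print(r)
print("handle",tri((153,180.6),(202,152.5)),tri((194,198),(224.5,172)))
print("knobcap",tri((224.6,236.6),(228.7,200)),plane("top",(224.6,236.6),.236),plane("scene",(228.7,200),.236))
print("knob ends",tri((231,223),(240.5,198.7)),tri((219,248.6),(217.5,208)),[plane("top",u,.234) for u in((231,223),(219,248.6))])
print("rim upper edge",tri((110+122/5,165+145/5),(150+135/4,140+95/4)),tri((110+470/5,165+290/5),(150+265/4,140+225/4)))
print("rim low",tri((110+155/5,165+298/5),(150+98/4,140+258/4)),tri((110+465/5,165+435/5),(150+228/4,140+403/4)))
E
```

```text
top [[424, 209], [478, 234], [463, 273], [408, 249]]
((0.4711889922618866, -0.41836339235305786), (0.17233875393867493, 0.1290113627910614), 60.634544372558594)
scene [[435, 303], [447, 303], [492, 346], [493, 357], [464, 380], [451, 378], [408, 332], [409, 321]]
((0.47035470604896545, -0.41770216822624207), (0.17083914577960968, 0.12698587775230408), 60.62748336791992)
handle (array([0.5839, 0.2714, 0.2251]), np.float64(0.0011621369222166627)) (array([0.547 , 0.1818, 0.2231]), np.float64(0.00016291795830571627))
knobcap (array([0.4622, 0.1116, 0.2347]), np.float64(0.0004733871679929527)) [0.462  0.1116 0.236 ] [0.4613 0.1104 0.236 ]
knob ends (array([0.4929, 0.1031, 0.2154]), np.float64(0.0021752476680204406)) (array([0.4367, 0.1246, 0.228 ]), np.float64(0.0001062414452303663)) [array([0.4914, 0.0989, 0.234 ]), array([0.4364, 0.1234, 0.234 ])]
rim upper edge (array([0.5615, 0.3233, 0.189 ]), np.float64(0.001805974635713352)) (array([0.4927, 0.1685, 0.1977]), np.float64(0.008695026590995802))
rim low (array([0.5042, 0.3432, 0.0884]), np.float64(0.003168504474273905)) (array([0.4374, 0.1917, 0.086 ]), np.float64(0.0019046944395431482))
```

Run:
```python
from h import *
np.set_printoptions(precision=4,suppress=True)
print("headphone band",tri((222,78),(285,132)),"cups",tri((205,142),(265,180)),tri((247,135),(299,183)))
print("wheel top",tri((358,118),(394,172)))
yaw=-0.393;X=np.array([np.cos(yaw),np.sin(yaw),0]);c=np.array([.5185,.2475,0])
for a in(1.05,0):
    p=c+X*.106*np.cos(a)+[0,0,.125+.106*np.sin(a)]
    for ja in(yaw,yaw+np.pi): print(p,robot.ik(p,rz(ja)))
k=np.array([.462,.1115,.225])
for ja in(yaw+np.pi/2,yaw-np.pi/2):
  for d in(0.03,.7,1.4): print(robot.ik(k,rz(ja-d)))
for ja in(np.radians(-29.4),np.radians(150.6)): print(robot.ik([.4708,-.418,.053],rz(ja)))
```

```text
headphone band (array([0.828 , 0.1553, 0.1657]), np.float64(0.042780414050290906)) cups (array([0.7228, 0.2006, 0.0505]), np.float64(0.003844681892989803)) (array([0.735 , 0.0922, 0.0695]), np.float64(0.00028880434362575413))
wheel top (array([ 0.7334, -0.1755,  0.2052]), np.float64(0.0034151527483514597))
[0.5672 0.2273 0.2169] [-0.8709  0.451   0.5886  1.674  -0.2749  1.1004 -0.5957]
[0.5672 0.2273 0.2169] [-0.4543  0.3992  0.0298  1.6592 -0.0131  1.0834  2.3279]
[0.6164 0.2069 0.125 ] [-0.8204  0.65    0.647   1.6471 -0.449   0.9978 -0.4164]
[0.6164 0.2069 0.125 ] [-0.3551  0.563  -0.0223  1.6296  0.0146  0.9492  2.3662]
[-0.7135  0.1537  0.4552  1.986  -0.0791  1.0188  0.9264]
[-0.773   0.1575  0.5221  1.9876 -0.092   1.0191  0.2698]
[-0.8332  0.1624  0.5903  1.9893 -0.1058  1.0196 -0.4156]
[-1.2422  0.2565  1.0915  1.9982 -0.2643  1.0386 -2.0218]
[-1.2422  0.2565  1.0915  1.9982 -0.2643  1.0386 -2.6918]
[-0.5115  0.1469  0.2308  1.98   -0.0393  1.0188  2.6569]
[-0.0247  0.9475  1.0775  1.746  -0.9534  1.0697  0.8834]
[-0.0247  0.9475  1.0775  1.746  -0.9534  1.0697 -2.2582]
```

Run:
```python
from h import *
np.set_printoptions(precision=3,suppress=True)
yaw=-0.393;X=np.array([np.cos(yaw),np.sin(yaw),0])
p=np.array([.5660,.2270,.2172])
robot.move_ptp(p+[0,0,.09],rz(yaw))
robot.gripper_to(.04)
print(robot.move_linear(p,.12,threshold=12))
s=robot.get_state();print(s["time"],s["ee_pos"],s["force"],s["qpos"])
for n in("scene","top"): cv2.imwrite(f"pics/{n}1.png",robot.grab_frame(n)[:,:,::-1])
robot.gripper_to(0.0)
s=robot.get_state();print(s["time"],s["opening"],s["force"],s["moment"])
a=cv2.imread("pics/top1.png")[140:270,100:260];b=cv2.imread("pics/scene1.png")[120:250,150:310]
cv2.imwrite("pics/c1.png",np.hstack([cv2.resize(a,(400,325)),cv2.resize(b,(400,325))]))
```

```text
False
3.95 [0.566 0.227 0.218] [-0.856 -0.485  0.251] [-0.85   0.442  0.558  1.675 -0.257  1.097 -0.611]
4.6083 0.011938562148296956 [ 3.532 -1.278  1.815] [-0.385 -0.951 -0.042]
```

View pics/c1.png

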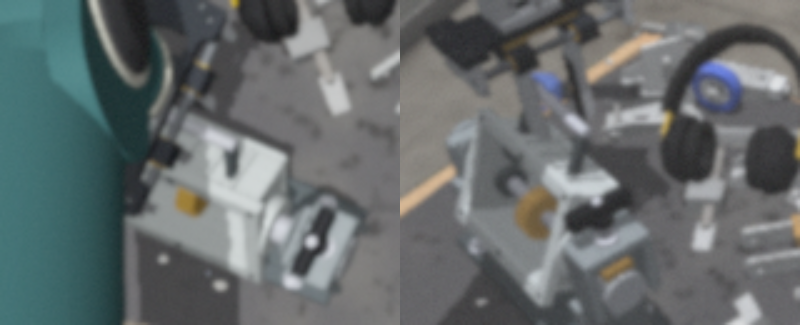

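The pinch is good: the opening is 12 mm on the 13 mm bar. Next I'll lead it down the arc.

Run:
```python
from h import *
np.set_printoptions(precision=3,suppress=True)
yaw=-0.393;X=np.array([np.cos(yaw),np.sin(yaw),0])
p=robot.get_state()["ee_pos"]
th0=np.arcsin((p[2]-.125)/.106); c=p-X*.106*np.cos(th0); c[2]=.125
print(th0,c)
for a in np.r_[np.linspace(th0,0.06,7)[1:]]:
    q=c+X*.106*np.cos(a)+[0,0,.106*np.sin(a)]
    r=robot.move_linear(q,.08,threshold=35)
    s=robot.get_state();print(round(a,3),r,s["time"],s["ee_pos"]-q,s["force"],s["opening"])
    if r: break
```

```text
1.061333459656943 [0.519 0.247 0.125]
0.894 False 4.9833 [-0. -0. -0.] [ 2.871 -1.013 -3.169] 0.011965974984646558
0.728 False 5.3583 [-0. -0. -0.] [ 0.287 -3.183 -4.746] 0.012041070748813056
0.561 False 5.7333 [-0.  0.  0.] [-0.469 -2.656 -5.555] 0.012106836794445849
0.394 False 6.1083 [-0.  0.  0.] [ 1.235 -2.294 -3.39 ] 0.011789455907619279
0.227 False 6.4833 [ 0. -0.  0.] [ 4.148 -4.126 -1.782] 0.012252648083814842
0.06 False 6.8583 [ 0.001 -0.     0.   ] [ 7.676 -5.018 -2.411] 0.01212169866922952
```

Run:
```python
from h import *
np.set_printoptions(precision=3,suppress=True)
s=robot.get_state();p=s["ee_pos"];print(p,s["force"])
r=robot.move_linear(p+[0,0,-.016],.03,threshold=15)
s=robot.get_state();print(r,s["time"],s["ee_pos"],s["force"],s["moment"],s["opening"])
robot.pause(.2);s=robot.get_state();print(s["ee_pos"],s["force"])
for n in("scene","top"): cv2.imwrite(f"pics/{n}2.png",robot.grab_frame(n)[:,:,::-1])
a=cv2.imread("pics/top2.png")[140:270,100:260];b=cv2.imread("pics/scene2.png")[120:250,150:310]
cv2.imwrite("pics/c2.png",np.hstack([cv2.resize(a,(400,325)),cv2.resize(b,(400,325))]))
```

```text
[0.618 0.206 0.132] [ 7.676 -5.018 -2.411]
True 7.3583 [0.618 0.205 0.117] [0.434 0.578 3.985] [-0.003  0.01   0.042] 0.012095890717132234
[0.618 0.205 0.118] [0.434 1.595 5.26 ]
```

View pics/c2.png

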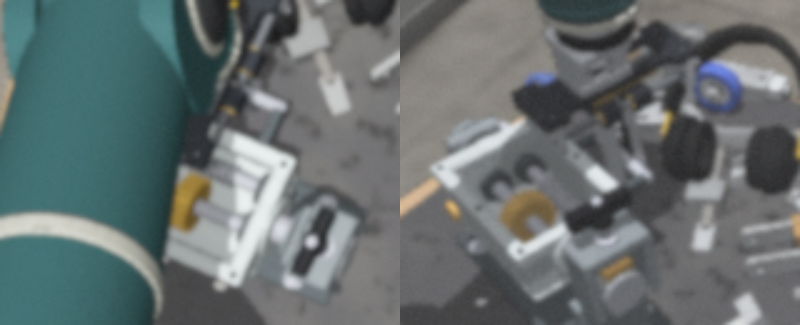

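The view shows the gearbox roughly level. The TCP ended 8 mm low, so the bar may have slipped in the pads. I'll release and confirm by pressing the bar with closed fingertips, which should touch at a TCP height of about 0.150.

Run:
```python
from h import *
np.set_printoptions(precision=3,suppress=True)
robot.gripper_to(.03)
p=robot.get_state()["ee_pos"].copy()
robot.move_linear([p[0],p[1],.175],.15)
robot.gripper_to(0.0)
yaw=-0.393;X=np.array([np.cos(yaw),np.sin(yaw),0])
c=np.array([.519,.247,0]);q=c+X*.106
q[2]=.162
robot.move_linear(q,.1)
s=robot.get_state();print(s["time"],s["force"])
q[2]=.143
r=robot.move_linear(q,.03,threshold=18)
s=robot.get_state();print(r,s["time"],s["ee_pos"],s["force"])
robot.pause(.15);s=robot.get_state();print(s["ee_pos"],s["force"])
```

```text
9.6 [ 0.359 -0.151  0.239]
True 10.0583 [0.617 0.206 0.151] [-3.042 -0.183 11.715]
[0.617 0.206 0.151] [-3.04  -0.918 11.653]
```

The bar was met at 0.151 under 12–18 N, so the gearbox is on its stop. Next, the knob.

Run:
```python
from h import *
np.set_printoptions(precision=3,suppress=True)
yaw=-0.393
p=robot.get_state()["ee_pos"].copy()
robot.move_linear([p[0],p[1],.26],.25)
k=np.array([.4622,.111,.225])
robot.gripper_to(.045)
robot.move_ptp(k+[0,0,.06],rz(yaw+np.pi/2-.03))
for n in("scene","top"): cv2.imwrite(f"pics/{n}3.png",robot.grab_frame(n)[:,:,::-1])
r=robot.move_linear(k,.12,threshold=10)
s=robot.get_state();print(r,s["time"],s["ee_pos"],s["force"],s["qpos"])
robot.gripper_to(0.0)
s=robot.get_state();print(s["time"],s["opening"],s["force"],s["moment"])
a=cv2.imread("pics/top3.png")[140:270,100:260];b=cv2.imread("pics/scene3.png")[120:250,150:310]
cv2.imwrite("pics/c3.png",np.hstack([cv2.resize(a,(400,325)),cv2.resize(b,(400,325))]))
```

```text
False 13.725 [0.463 0.111 0.225] [0.5   0.236 0.869] [-0.617  0.149  0.349  1.982 -0.06   1.019  0.907]
14.2083 0.023278935604370426 [10.994 17.49  -9.899] [ 4.295 -2.695 -0.   ]
```

View pics/c3.png

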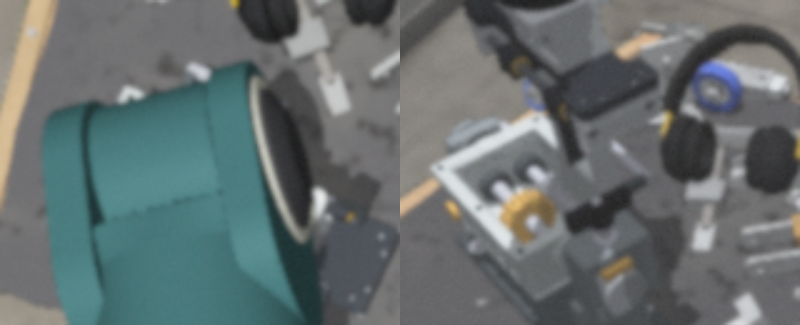

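The opening is 23 mm rather than 14, with about 20 N sideways along the jaw axis, so the grasp looks off-centre. I'll look before turning anything.

Run:
```python
from h import *
np.set_printoptions(precision=3,suppress=True)
s=robot.get_state();print(s["time"],s["opening"],s["ee_pos"],s["force"],s["moment"])
f=robot.grab_frame("scene")[:,:,::-1];cv2.imwrite("pics/s4.png",f)
cv2.imwrite("pics/c4.png",cv2.resize(f[150:260,160:290],None,fx=6,fy=5.4,interpolation=2)[:600,:800])
print(px("scene",[.4622,.111,.234]),px("scene",[.464,.1153,.234]))
```

```text
14.2083 0.023278935604370426 [0.464 0.114 0.226] [10.994 17.49  -9.899] [ 4.295 -2.695 -0.   ]
[228.889 200.324] [227.691 199.224]
```

View pics/c4.png

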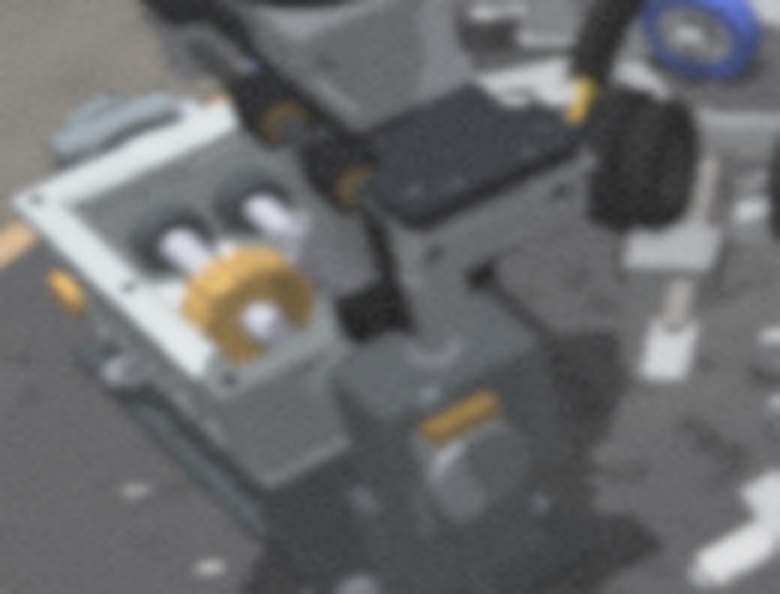

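Run:
```python
from h import *
np.set_printoptions(precision=4,suppress=True)
robot.pause(.2)
s=robot.get_state();print(s["time"],s["opening"],s["ee_pos"],s["force"],s["moment"])
robot.gripper_to(0.0)
s=robot.get_state();print(s["time"],s["opening"],s["ee_pos"],s["force"],s["moment"])
```

```text
14.4583 0.022846902010539422 [0.4637 0.1139 0.2258] [12.1773 19.2599 -8.4834] [ 4.2689 -2.7051 -0.0668]
14.675 0.022716032409969337 [0.4637 0.1139 0.2258] [11.9255 18.2846 -9.1771] [ 4.2723 -2.6663 -0.0651]
```

Run:
```python
from h import *
np.set_printoptions(precision=4,suppress=True)
yh=np.array([.383,.924,0])
robot.gripper_to(.045)
s=robot.get_state();print(s["time"],s["opening"],s["ee_pos"],s["force"])
robot.move_linear(np.array([.4622,.111,.225])+.005*yh,.05)
robot.gripper_to(0.0)
s=robot.get_state();print(s["time"],s["opening"],s["ee_pos"],s["force"],s["moment"])
```

```text
15.225 0.045497025852047644 [0.4621 0.1109 0.225 ] [ 0.3595  0.4397 -0.2902]
15.9583 0.02300543991994106 [0.4636 0.1145 0.2249] [-4.3445 -6.8669  4.2349] [-1.7136  1.0304  0.0198]
```

Force has reversed and the width is still 23 mm, centred near (0.4636, 0.1143). The tips, at z ≈ 0.206, are probably meeting a hub or collar below the bar. I'll try gripping higher.

Run:
```python
from h import *
np.set_printoptions(precision=4,suppress=True)
robot.gripper_to(.04)
robot.move_linear([.4634,.1138,.2345],.05)
robot.gripper_to(0.0)
s=robot.get_state();print(s["time"],s["opening"],s["ee_pos"],s["force"],s["moment"])
f=robot.grab_frame("scene")[:,:,::-1];cv2.imwrite("pics/s5.png",f)
cv2.imwrite("pics/c5.png",cv2.resize(f[150:260,160:290],None,fx=6,fy=5.4,interpolation=2)[:600,:800])
```

```text
17.2333 0.022638752060020334 [0.4635 0.1143 0.2344] [ 2.4273  4.3082 -3.4468] [ 1.2484 -0.6071 -0.008 ]
```

View pics/c5.png

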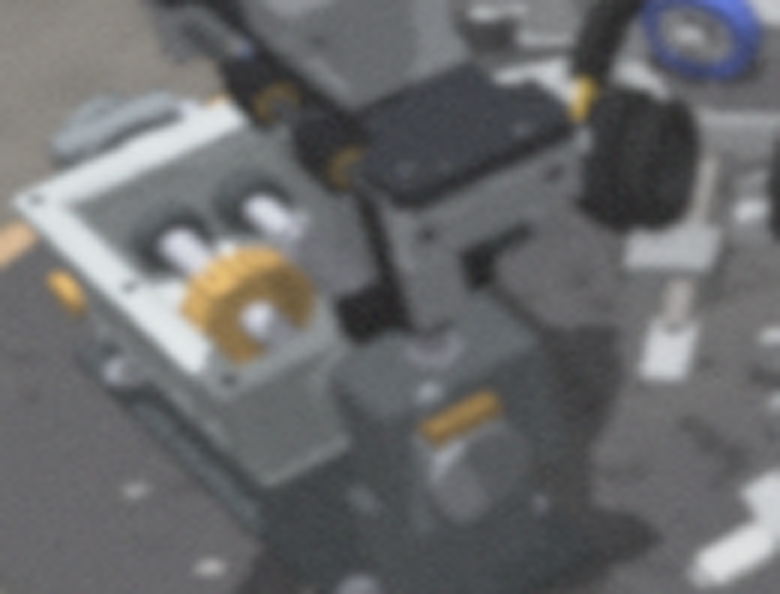

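The width is still about 23 mm, so there is a round hub at the middle of the bar. I'll grip the bar itself outboard of the hub, 22 mm from the screw axis, and turn along the arc.

Run:
```python
from h import *
np.set_printoptions(precision=4,suppress=True)
ax=np.array([.4635,.1142,.226]); b=-.42
P=lambda b,z=0: ax+.022*np.array([np.cos(b),np.sin(b),0])+[0,0,z]
robot.gripper_to(.04)
s=robot.get_state();p=s["ee_pos"].copy()
robot.move_linear([p[0],p[1],.262],.15)
robot.move_linear(P(b,.036),.15,frame=rz(b+np.pi/2))
r=robot.move_linear(P(b),.1,threshold=10)
print(r,robot.get_state()["ee_pos"])
robot.gripper_to(0.0)
s=robot.get_state();print(s["time"],s["opening"],s["ee_pos"],s["force"],s["moment"])
```

```text
False [0.4835 0.1053 0.2262]
19.45 0.013662030001739437 [0.4837 0.1052 0.2262] [-0.999  -0.6049  3.5238] [-0.2443  0.3001 -0.1374]
```

The bar is cleanly gripped at 13.7 mm. Now I'll turn it.

Run:
```python
from h import *
np.set_printoptions(precision=3,suppress=True)
ax=np.array([.4635,.1142,.226]); yaw=-.397
P=lambda b: ax+.022*np.array([np.cos(b),np.sin(b),0])
for b in np.linspace(-.42,yaw-1.38,9)[1:]:
    r=robot.move_linear(P(b),.02,frame=rz(b+np.pi/2),threshold=50)
    s=robot.get_state();print(round(yaw-b,3),r,s["time"],(s["ee_pos"]-P(b))*1e3,s["force"],s["moment"][2],s["opening"])
    if r: break
```

```text
0.193 False 19.7833 [ 0.085 -0.002  0.231] [-1.606 -1.052  4.596] -0.1764512187360054 0.013676418396030869
0.362 False 20.1167 [0.056 0.014 0.241] [-1.53  -1.202  5.861] -0.19549702161494797 0.013680420105872428
0.532 False 20.45 [0.07  0.095 0.231] [-1.695 -0.237  5.533] -0.19443503480359417 0.013718159833298738
0.702 False 20.7833 [0.135 0.197 0.238] [-1.679  0.168  5.751] -0.18092150015599398 0.013437574430211013
0.871 False 21.1167 [0.156 0.219 0.238] [-1.352 -0.188  5.245] -0.18499691016682163 0.013810548631862948
1.041 False 21.45 [0.239 0.253 0.256] [-1.373  0.774  4.712] -0.13509793668614256 0.013849006102591127
1.21 False 21.7833 [0.3   0.273 0.232] [-0.368  1.324  6.33 ] -0.15587356286945533 0.013440665580242825
1.38 False 22.1167 [0.38  0.287 0.227] [1.865 1.777 5.772] -0.08198131255058104 0.01418944485683598
```

Run:
```python
from h import *
np.set_printoptions(precision=3,suppress=True)
robot.gripper_to(.035)
p=robot.get_state()["ee_pos"].copy()
robot.move_linear([p[0],p[1],.29],.2)
g=np.array([.4708,-.418,.053])
robot.gripper_to(.05)
robot.move_ptp(g+[0,0,.10],rz(np.radians(-29.4)))
s=robot.get_state();print(s["time"],s["qpos"],s["ee_pos"],s["force"])
for n in("scene","top"): cv2.imwrite(f"pics/{n}6.png",robot.grab_frame(n)[:,:,::-1])
a=cv2.imread("pics/top6.png")[160:270,110:255];b=cv2.imread("pics/scene6.png")[140:280,150:280]
cv2.imwrite("pics/c6a.png",cv2.resize(a,None,fx=5,fy=5,interpolation=2));cv2.imwrite("pics/c6b.png",cv2.resize(b,None,fx=4,fy=4,interpolation=2))
```

```text
25.5083 [-0.057  0.799  1.131  1.692 -0.78   1.174  0.775] [ 0.472 -0.417  0.153] [ 1.654  0.413 -0.001]
```

View pics/c6a.png

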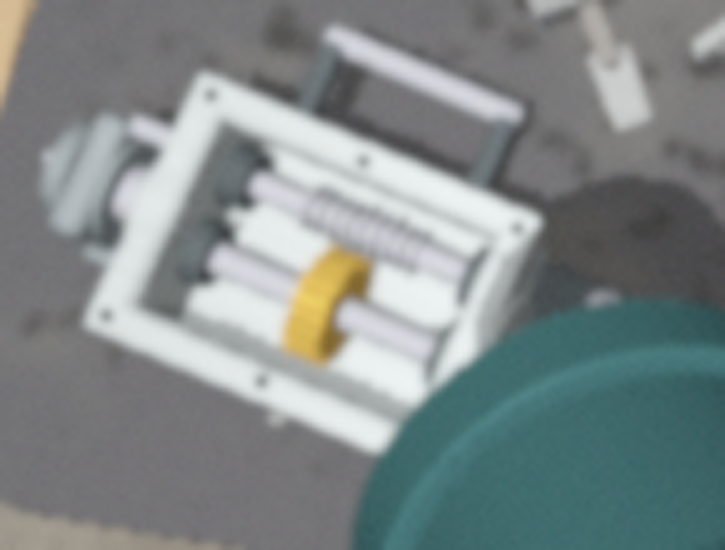

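View pics/c6b.png

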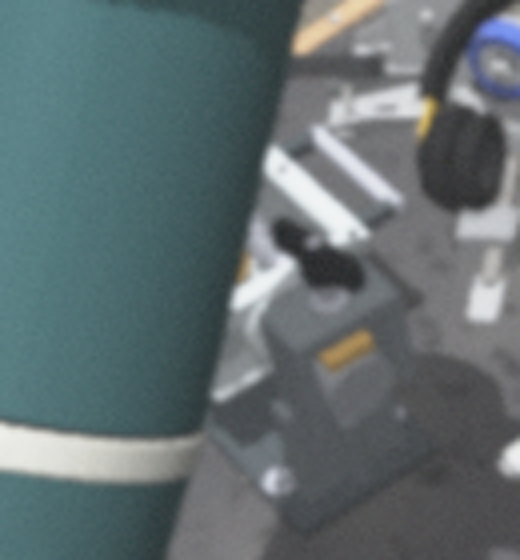

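View pics/scene6.png

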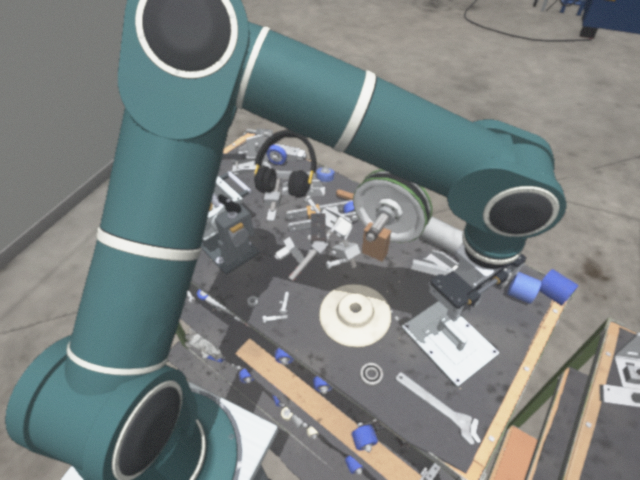

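The top view shows the gearbox level, with three rim corners at about (151,174), (219,203) and (127,224). The knob in the scene view has ends at about (221,198) and (238,209). I'll compute the mouth pose and knob angle.

Run:
```python
from h import *
np.set_printoptions(precision=4,suppress=True)
f=lambda u:plane("top",(110+u[0]/5-.4,160+u[1]/5-.4),.155)
A,B,D=f((205,72)),f((543,215)),f((85,322))
print("mouth",(B+D)/2,"long",np.linalg.norm(A-B),"short",np.linalg.norm(A-D),"yaw",np.arctan2(*(A-B)[1::-1])-np.pi/2,np.arctan2(*(A-D)[1::-1]))
a,b,d=f((210,95)),f((517,229)),f((106,315))
print("holes",(b+d)/2,"yaw",np.arctan2(*(a-b)[1::-1])-np.pi/2,np.arctan2(*(a-d)[1::-1]))
h1,h2=[plane("top",(110+u[0]/5-.4,160+u[1]/5-.4),.1315) for u in((330,33),(522,112))]
print("handle",h1,h2,np.arctan2(*(h1-h2)[1::-1])-np.pi/2)
e1,e2=plane("scene",(221,198),.23),plane("scene",(238,209.5),.23)
print("knob",e1,e2,np.arctan2(*(e2-e1)[1::-1]),(e1+e2)/2,np.linalg.norm(e1-e2))
```

```text
mouth [0.5225 0.2481 0.155 ] long 0.17121529059446974 short 0.12789858216873978 yaw -0.39695752074256885 -0.41270996262134496
holes [0.5209 0.2493 0.155 ] yaw -0.4081052059855106 -0.4072290408039988
handle [0.6387 0.2512 0.1315] [0.6012 0.1593 0.1315] -0.38757779031919815
knob [0.4643 0.1339 0.23  ] [0.4498 0.0804 0.23  ] -1.8354639057211297 [0.4571 0.1072 0.23  ] 0.055415751054109355
```

Run:
```python
from h import *
np.set_printoptions(precision=4,suppress=True)
g=np.array([.4708,-.418,.053])
r=robot.move_linear(g,.12,threshold=12)
s=robot.get_state();print(r,s["ee_pos"],s["force"],s["opening"])
robot.gripper_to(0.0)
s=robot.get_state();print(s["time"],s["ee_pos"],s["force"],s["opening"])
robot.move_linear(g+[0,0,.05],.1)
s=robot.get_state();print(s["time"],s["ee_pos"],s["force"],s["opening"])
for n in("scene","top"): cv2.imwrite(f"pics/{n}7.png",robot.grab_frame(n)[:,:,::-1])
a=cv2.imread("pics/top7.png")[190:290,390:500];b=cv2.imread("pics/scene7.png")[250:390,390:510]
cv2.imwrite("pics/c7.png",np.hstack([cv2.resize(a,(400,380)),cv2.resize(b,(380,380))]))
for y in(-.402,-.402+np.pi): print(robot.ik([.5215,.2492,.29],rz(y)))
```

```text
False [ 0.471  -0.4184  0.0537] [ 0.4645  0.3166 -0.2481] 0.04988547126848435
27.2417 [ 0.4709 -0.4181  0.0531] [0.3847 0.3299 2.5593] 0.01382178303983925
27.8917 [ 0.4709 -0.4177  0.1029] [-0.0759  0.5726 -5.1505] 0.014014411406218332
[-1.3297  0.4854  1.1477  1.6807 -0.4602  1.2793 -0.4903]
[-0.3447  0.2854 -0.1907  1.6498  0.057   1.2118  2.1917]
```

View pics/c7.png

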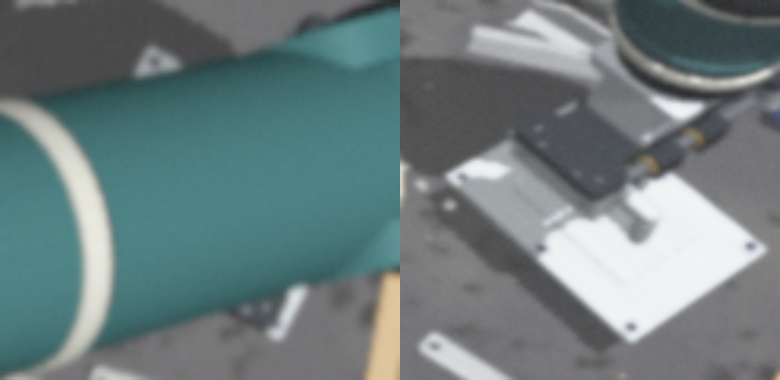

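The cover hangs level at about 5 N. Next I'll lift and carry it.

Run:
```python
from h import *
np.set_printoptions(precision=4,suppress=True)
p=robot.get_state()["ee_pos"].copy()
robot.move_linear([p[0],p[1],.35],.3)
m=np.array([.5215,.2492,0])
R=rz(-.402)
robot.move_ptp(m+[0,0,.33],R)
robot.move_linear(m+[0,0,.235],.15)
s=robot.get_state();print(s["time"],s["ee_pos"],s["force"],s["opening"],s["qpos"])
for n in("scene","top"): cv2.imwrite(f"pics/{n}8.png",robot.grab_frame(n)[:,:,::-1])
a=cv2.imread("pics/top8.png")[150:270,100:250];b=cv2.imread("pics/scene8.png")[120:280,140:290]
cv2.imwrite("pics/c8.png",np.hstack([cv2.resize(a,(375,400)),cv2.resize(b,(375,400))]))
```

```text
32.1333 [0.522  0.2491 0.2358] [ 0.1613 -0.6714 -3.318 ] 0.01353438689645293 [-1.3148  0.5579  1.1409  1.7471 -0.5438  1.1951 -0.424 ]
```

View pics/c8.png

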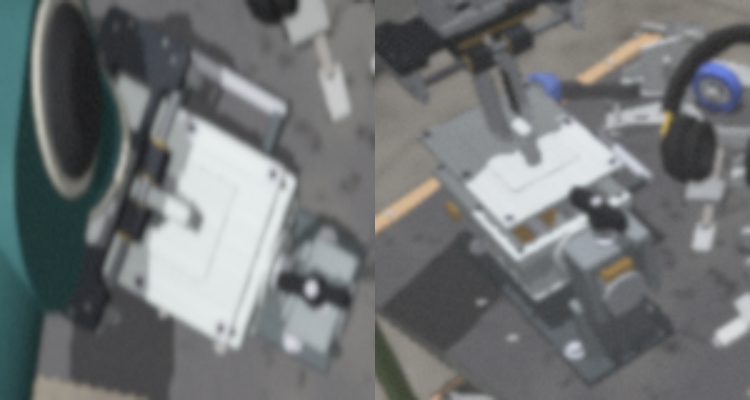

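Run:
```python
import cv2
t=cv2.imread("pics/top8.png")[180:300,130:250][:100]
cv2.imwrite("pics/c8t.png",cv2.resize(t,None,fx=6,fy=6,interpolation=2))
t=cv2.imread("pics/scene8.png")[150:240,150:270]
cv2.imwrite("pics/c8s.png",cv2.resize(t,None,fx=6,fy=6,interpolation=2))
```

```text
(no output)
```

View pics/c8t.png

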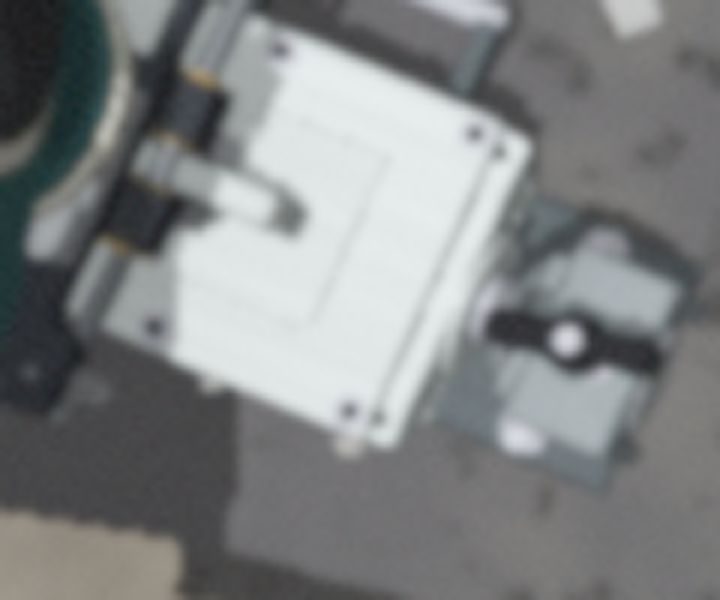

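View pics/c8s.png

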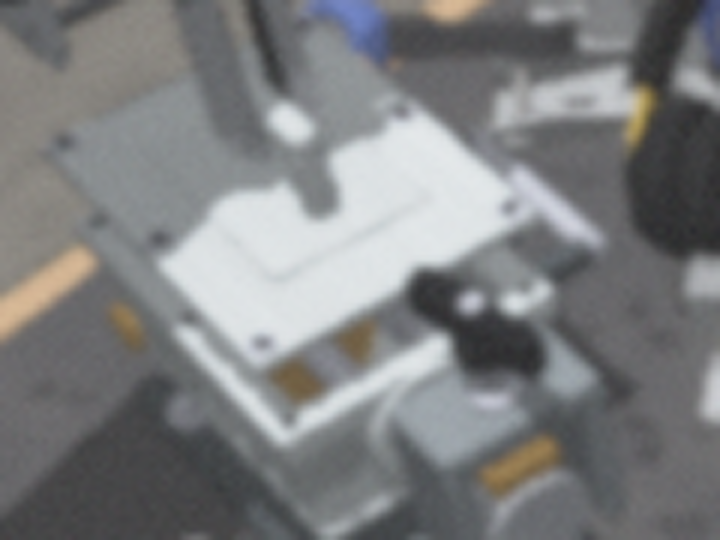

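Run:
```python
from h import *
np.set_printoptions(precision=4,suppress=True)
o=-.4
T=lambda u,z:plane("top",(130+u[0]/6+o,180+u[1]/6+o),z)
S=lambda u,z:plane("scene",(150+u[0]/6+o,150+u[1]/6+o),z)
y=-.402;R=np.array([[np.cos(y),np.sin(y)],[-np.sin(y),np.cos(y)]])
z=.199
c1,c2=T((475,132),z),T((350,410),z);r1,r2=T((498,150),.155),T((377,416),.155)
print("top cover-rim",R@(c1-r1)[:2],R@(c2-r2)[:2]); print(c1,c2,r1,r2)
c1,c2=S((512,207),z),S((262,343),z);r1,r2=S((525,288),.155),S((290,418),.155)
print("scene",R@(c1-r1)[:2],R@(c2-r2)[:2]);print(c1,c2,r1,r2)
k1,k2=T((490,325),.234),T((660,357),.234);print("knob bar",np.arctan2(*(k2-k1)[1::-1]),"angle",y-np.arctan2(*(k2-k1)[1::-1]))
```

```text
top cover-rim [ 0.0003 -0.001 ] [ 0.0002 -0.0016]
[0.5431 0.1553 0.199 ] [0.4397 0.1988 0.199 ] [0.5433 0.1563 0.155 ] [0.4401 0.2004 0.155 ]
scene [ 0.0016 -0.0016] [-0.0016 -0.0024]
[0.5426 0.1547 0.199 ] [0.4388 0.199  0.199 ] [0.5417 0.1567 0.155 ] [0.4413 0.2006 0.155 ]
knob bar -1.7531420911098006 angle 1.3511420911098004
```

Knob angle is about 1.35. Cover and rim holes agree to within 1.6 mm across and about 1.5 mm along the long side. I'll correct +1.3 mm along y' and lower.

Run:
```python
from h import *
np.set_printoptions(precision=4,suppress=True)
y=-.402;yh=np.array([-np.sin(y),np.cos(y),0])
m=np.array([.5215,.2492,0])+.0013*yh
robot.move_linear(m+[0,0,.219],.08)
s=robot.get_state();print(s["time"],s["ee_pos"],s["force"])
r=robot.move_linear(m+[0,0,.1975],.025,threshold=7)
s=robot.get_state();print(r,s["time"],s["ee_pos"],s["force"],s["moment"],s["opening"])
for n in("scene","top"): cv2.imwrite(f"pics/{n}9.png",robot.grab_frame(n)[:,:,::-1])
t=cv2.imread("pics/scene9.png")[150:240,150:270]
cv2.imwrite("pics/c9s.png",cv2.resize(t,None,fx=6,fy=6,interpolation=2))
```

```text
32.5833 [0.5218 0.2503 0.2185] [ 0.2712  0.0188 -4.8658]
True 33.3 [0.5219 0.2504 0.2   ] [-1.8076 -0.2051  8.3776] [-0.0341  0.5008  0.0547] 0.013874107987143638
```

View pics/c9s.png

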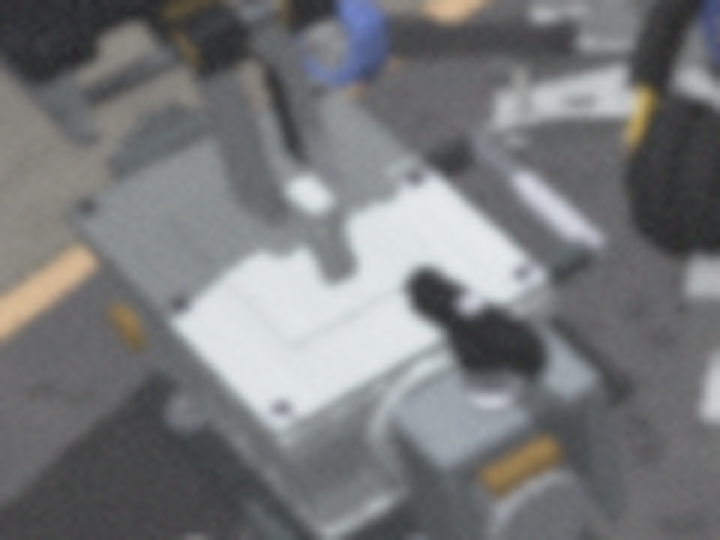

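Contact came at TCP z = 0.200, exactly the home height, and the plate looks flush on the rim. I'll release, back off and check.

Run:
```python
from h import *
np.set_printoptions(precision=4,suppress=True)
robot.gripper_to(.04)
p=robot.get_state()["ee_pos"].copy()
robot.move_linear([p[0],p[1],.33],.2)
robot.move_ptp([.25,.55,.35],rz(-.2))
s=robot.get_state();print(s["time"],s["ee_pos"],s["force"])
for n in("scene","top"): cv2.imwrite(f"pics/{n}10.png",robot.grab_frame(n)[:,:,::-1])
a=cv2.imread("pics/top10.png")[165:265,110:255];b=cv2.imread("pics/scene10.png")[140:260,150:280]
cv2.imwrite("pics/d1.png",cv2.resize(a,None,fx=5,fy=5,interpolation=2));cv2.imwrite("pics/d2.png",cv2.resize(b,None,fx=5,fy=5,interpolation=2))
```

```text
36.3083 [0.2513 0.5491 0.3501] [ 0.1252 -0.7225  0.661 ]
```

View pics/d1.png

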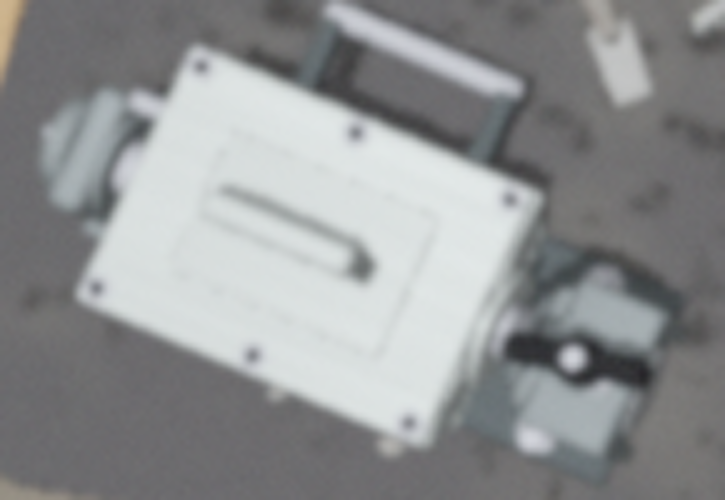

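View pics/d2.png

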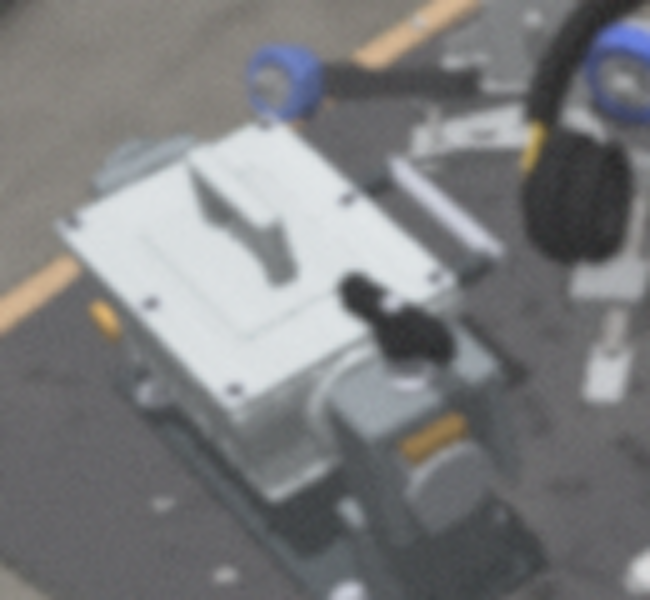

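View pics/scene10.png

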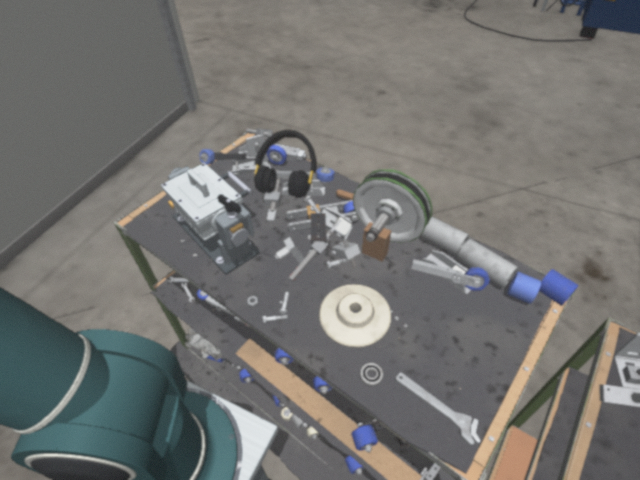

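The cover looks flush, and the bystanders are where they were. I'll triangulate the cover's holes to check the height and level (expected z = 0.163), and re-measure the knob.

Run:
```python
from h import *
np.set_printoptions(precision=4,suppress=True)
t=lambda u:(110+u[0]/5-.4,165+u[1]/5-.4); s=lambda u:(150+u[0]/5-.4,140+u[1]/5-.4)
P=[tri(t(a),s(b)) for a,b in [((202,67),(268,122)),((356,132),(348,199)),((510,200),(435,275)),((408,423),(234,390)),((252,354),(151,302)),((97,288),(75,222))]]
for p in P: print(*p)
print("centre",np.mean([p[0] for p in P],0))
k1,k2=plane("top",t((503,343)),.234),plane("top",t((650,373)),.234);print("knob",-.402-np.arctan2(*(k2-k1)[1::-1]))
```

```text
[0.6025 0.2984 0.1661] 0.000377357347573105
[0.5732 0.2286 0.1623] 0.0006201007955655658
[0.5417 0.1563 0.1652] 0.0002009784381163092
[0.4391 0.2012 0.1624] 5.898095576339417e-06
[0.4703 0.2729 0.1629] 0.0001417695574791535
[0.5005 0.3438 0.1632] 0.0007700000224883182
centre [0.5212 0.2502 0.1637]
knob 1.3664185570719392
```

Hole heights are 0.162–0.166 (0.163 expected), level within measurement noise, and the knob reads about 1.37. Handing in.

Run:
```python
from rig import robot
print(robot.get_state()["time"]); robot.sign_off()
```

```text
36.4083
the job is handed in; nothing more can be done
```

The job is done and handed in at 36.4 s: the gearbox is level and locked, and the cover is on. The hand-in gives no verdict, so this rests on my own checks.

- **Gearbox:** I led the handle down its arc to the stop. The TCP ended 8 mm low, so I suspected the bar had slipped in the pads. I then pressed the bar with closed fingers. It was met at the level height, to within about 0.5 mm, and held at 12–18 N.
- **Knob:** My first three grips closed on a round hub about 23 mm wide at the middle of the bar, with up to about 20 N sideways. I re-gripped the 14 mm bar beside the hub and turned it clockwise. It reads about 1.37 rad in the last picture, where tight means beyond 1.2. I did not test the brake under load.
- **Cover:** It touched down at exactly the home height. After release its screw holes measured 162–166 mm high against 163 mm expected. The spread is within measurement noise, so it looks flush and level.
- **Bystanders:** The robot never touched the flange, spanner or bearing, and they look unmoved. The arm stands clear of everything.

The stand's yaw measured about -0.40 rad, outside the stated -0.35 to 0. I used the measured value, and the later fits agreed with it.

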